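Shim the rocking gauge stand

ROBOT

A 6-joint arm with a two-finger parallel gripper is mounted at the origin on a cart in front of the work surface, level with it; the furniture and walls round the work are solid. World frame = base frame: x ahead of the robot, y to its left, z up, the work surface at z = 0. Lengths are in m, angles in degrees, forces in N, time in s.
With the tool pointing down it reaches from about 0.3 to 0.75 m from the base axis. Payload 8.5 kg.
Tool frame: the origin (TCP) lies midway between the tips of the shut fingers; the grasp point (between the pads) lies behind it (grasp_offset is the z of the grasp point in the tool frame, in m); z points along the fingers, y is the direction in which the jaws open and shut (so a half turn about z gives the same grasp; the last joint's range is limited). The gripper opens to 85 mm and grips with 20 to 120 N. Pads are 22 mm wide; open, the fingers measure 114 mm over their backs; the gripper's body (76 mm by 85 mm) begins 54 mm behind the grasp point. The pads swing forward as they close: fully open they stand 13 mm farther back than shut.
Start: joints at [63.696, 21.807, 74.336, -0, 83.858, -12.336], TCP at [0.133, 0.534, 0.231] pointing down, gripper open.
Joint ranges: [-178.18, 178.18], [-50.72, 133.34], [12.68, 142.11], [-81.47, 261.47], [9.98, 163.14], [-165.26, 165.26]. Speed limits (degrees/s): [136.94, 136.94, 180, 180, 180, 180].

INTERFACE

Orientations are given as a 3x3 rotation matrix whose columns are the frame's x, y, z axes.
In Python, from rig import * gives the robot as it stands.
- The arm moves only by the shell command python3 -m pendant 'ROWS' [FORCE]. ROWS is JSON, one flat list of numbers, 7 for each row, row after row: the finger opening in mm, from 0 to 85.4, then the shift along the tool's x, y, z in units of 50 mm (1.0 is 50 mm), then the turn, a rotation vector about the tool's x, y, z in units of 8 degrees (1.0 is 8 degrees). In form: [hand, dx, dy, dz, wx, wy, wz, hand, dx, dy, dz, wx, wy, wz, ...]. A call has 1 to 12 rows; each row shifts and turns the commanded pose from where the row before left it, along the tool's axes as they then stand; what a row does not reach is not made up. A row lasts 1/10 s, in which the tool goes at most 50 mm and 8.59 degrees, less where a joint would pass 70% of its speed; a pose out of reach is approached as far as the arm can. A call is refused whole if a number of a shift passes 1 or a number of a turn 1, either way. A call with a gripper value outside its range is refused whole. The fingers move at their own pace and stop on an object; FORCE is the grip in N (left out, the last holds). Time passes only in rows, so rows that do not move let the fingers close. It gives the time, the measured TCP pose, the force and the opening at its end, in the units of the state.
- observe(): the state, without advancing time (a new reading comes with each control period).
- get_image(name): name is "side" or "top" or "wrist"; returns a dict with "frame" (480x640x3 uint8, red, green, blue), "depth" (480x640 float32, m along the optical axis (not along the pixel's ray), 0 where there is no reading), "K" (3x3 intrinsics, pixels), "rvec" (rotation vector, rad) and "tvec" (3), from world to camera coordinates, as OpenCV has them. Camera axes: x right, y down, z forward; pixel columns grow to the right and rows downward; lengths in m; the calibration is good to about 2 mm. A picture is of the moment at which its call begins.
- close_job(): hands the job in, once; it reports no verdict.
The state is a dict: "time_s": time; "q": joint angles; "qvel": joint speeds; "joint_efforts": joint torques, N m; "position": TCP position; "tool_rot": TCP orientation; "ft_force": force on the tool from outside, world axes, zero at the start; "wrist_torque": the same for the moment, N m; "grip_width": finger opening in m.
Only numpy, scipy, OpenCV 4.12 (cv2) and the standard library are available. Lean on these libraries where they do the work, as an engineer would, in place of code of your own. Each camera call takes 0.05 s, during which the arm holds its last target.

TASK

The dial-gauge stand rocks because its short foot, the one under the green pad, hangs clear of the bench. With the fingertips push the orange wedge over the bench, thin end first, under that foot until it is snug and the stand still sits level, then press down firmly on the green pad to prove that the stand no longer rocks, and finish while you are still pressing. Do not pick anything up, do not shove the stand along the bench, and leave the metal cup, the syringe and the metal block alone.

Things in the scene. Friction and masses are not known exactly. Their poses are not given: they have to be found in the camera images.
- stand: Loose dial-gauge stand, 1.8 kg: grey plate 140 x 150 x 14 mm (x, y, z), top 44 mm above the bench, on ball feet at x +-55, y +-60 mm. Origin on the bench under its centre; -x to the robot, +y left, turned up to 0.32 rad. The bare steel foot at x -55, y -60 is 8 mm short; the others, of rubber, carry it level. About 4 N on the pad rocks it; a wedge pushed on after it is snug shoves the stand.
- press_pad: Round green pad, 30 mm diameter, 4 mm high, fixed on the plate right above the short foot. Origin at the centre of its underside; its top is 48 mm above the bench. A firm press is some 10 to 15 N; less than about 8 N may not load the wedge enough to count.
- short_foot (a point): Lowest point of the short foot (a ball of 9 mm radius), right below the pad, 8 mm above the bench while the stand is level.
- wedge: Loose orange wedge, about 0.15 kg: 100 mm long (x), 40 mm wide (y), 2 mm high at its nose (+x), rising evenly to 18 mm at its upright flat back (-x). Origin on the bench under its centre; +x points roughly at the short foot. It slides with about 1 N and meets the level stand's short foot when the foot is about 37 mm behind the nose (x about +13 mm in the wedge's frame).
- wedge_back (a point): Centre of the upright back face of the wedge (40 x 18 mm), where it is pushed; 9 mm above the bench.
- wedge_nose (a point): Middle of the thin edge of the wedge, 1 mm above the bench.
- cup: Small grey metal cup, 33 mm diameter, 34 mm high, a bystander; origin under its centre.
- syringe: Paste syringe with a red cap, lying, 30 x 126 x 19 mm, a bystander; origin under its centre.
- insert: Grey metal block, 50 x 24 x 46 mm, a bystander; origin under its centre.
- column_top (a point): Top of the stand's column (18 mm diameter), 201 mm above the bench, at the far left corner of the plate, away from the pad. From the column an arm at 149 mm height reaches 78 mm towards the robot, to a dial gauge of 50 mm diameter.

How it is judged:
By the outcome, as a careful person would: the job done as asked, in the order asked, and still so for the second after the job is handed in, while the arm keeps its last pose, push and grip.
It also fails if it takes over 53 s, if anything falls off the work surface, if the arm or the gripper's body presses on something with over 40 N, if the wrist force passes 120 N, or if a joint passes its speed limit or range.

## Working session

There is one attempt and no reset: what is moved stays moved. The work goes in short steps, Python scripts to look and compute and a shell command to move; the robot and the scene stay as the last step left them, time stands still between calls to the robot, and variables do not carry over. Pictures are saved under pics/ and viewed, and the job is handed in when it is done.

```bash
ls; mkdir -p pics
python3 - <<'E'
from rig import *
import cv2
s=observe();print(s)
for n in("side","top","wrist"):
    im=get_image(n);cv2.imwrite(f"pics/{n}0.png",im["frame"][:,:,::-1]);print(n,im["K"],im["rvec"],im["tvec"])
E
```

```text
pics
{'time_s': 0.0, 'q': array([ 6.36951608e+01,  2.18385947e+01,  7.43846318e+01, -9.46289364e-04,
        8.38577613e+01, -1.23356393e+01]), 'qvel': array([ 0.0065863 , -0.03176074, -0.09684188,  0.02787433, -0.11296392,
       -0.06991736]), 'joint_efforts': array([-4.24056361e-04, -4.48463809e+01, -2.31268376e+01, -2.96331900e-04,
        4.86017147e-03, -8.28677202e-06]), 'position': array([0.13264132, 0.5334618 , 0.23073495]), 'tool_rot': array([[-9.70425976e-01,  2.41398116e-01, -6.11669591e-04],
       [ 2.41398722e-01,  9.70425182e-01, -1.27441181e-03],
       [ 2.85938965e-04, -1.38437858e-03, -9.99999001e-01]]), 'ft_force': array([ 0.39017358, -0.40125727,  0.09116904]), 'wrist_torque': array([-0.01830115, -0.02513943,  0.02514041]), 'grip_width': 0.08550995297887796}
side [[573.47462693   0.         319.59950634]
 [  0.         573.47462693 236.9162749 ]
 [  0.           0.           1.        ]] [ 2.00267489 -0.46440101  0.29687624] [-0.55372686  0.23655097  0.87818334]
top [[558.20788325   0.         317.49029124]
 [  0.         558.20788325 243.45644391]
 [  0.           0.           1.        ]] [ 2.07631756 -2.1382993   0.2346011 ] [-0.0276877   0.61356774  1.22379071]
wrist [[333.64684764   0.         317.26308381]
 [  0.         333.64684764 239.03277548]
 [  0.           0.           1.        ]] [-2.27373116 -1.7771828  -0.27384242] [-0.54948709 -0.03924654  0.3807078 ]
```

View pics/top0.png

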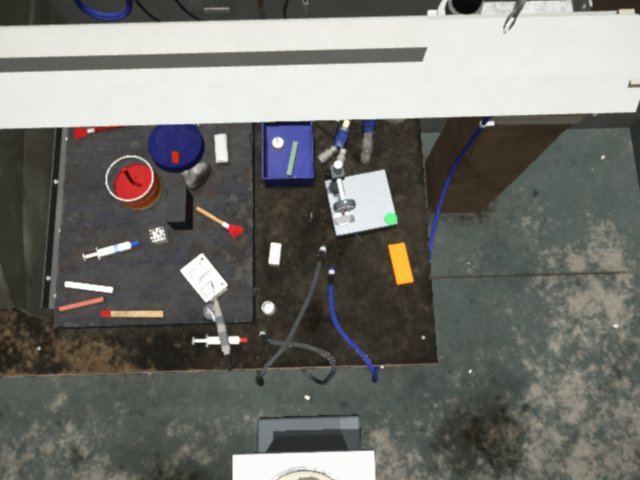

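View pics/side0.png

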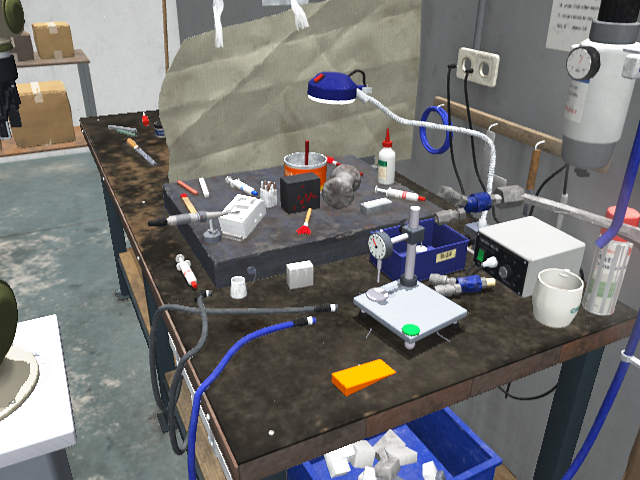

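The top view shows the wedge at about (400,263), the green pad at (391,218) and the stand at (362,202). In the side view the wedge is at (363,377) and the pad at (411,330). Next I measure them.

```bash
cat > h.py <<'E'
from rig import *
import cv2, numpy as np
def cam(n):
    im=get_image(n); R=cv2.Rodrigues(np.array(im["rvec"],float))[0]; im["R"]=R; im["t"]=np.array(im["tvec"]).ravel(); im["C"]=-R.T@im["t"]; return im
def ray(im,px,z):
    px=np.atleast_2d(np.array(px,float)); d=np.c_[px,np.ones(len(px))]@np.linalg.inv(im["K"]).T@im["R"]
    s=(z-im["C"][2])/d[:,2]; return im["C"]+s[:,None]*d
def proj(im,P):
    return cv2.projectPoints(np.atleast_2d(np.array(P,float)),im["R"],im["t"],im["K"],None)[0][:,0]
def mask(im,lo,hi):
    hsv=cv2.cvtColor(im["frame"],cv2.COLOR_RGB2HSV); return cv2.inRange(hsv,lo,hi)
def blobs(m,amin=40):
    cs=cv2.findContours(m,cv2.RETR_EXTERNAL,cv2.CHAIN_APPROX_NONE)[0]
    return sorted([c for c in cs if cv2.contourArea(c)>amin],key=cv2.contourArea,reverse=True)
def cen(c):
    M=cv2.moments(c); return M["m10"]/M["m00"],M["m01"]/M["m00"]
OR=((8,150,120),(24,255,255)); GR=((50,120,80),(80,255,255))
E
python3 - <<'E'
from h import *
np.set_printoptions(precision=4,suppress=True)
for n in("top","side"):
    im=cam(n);print(n,im["C"])
    for c in blobs(mask(im,*GR))[:3]: print("green",cen(c),cv2.contourArea(c),ray(im,cen(c),.048))
    for c in blobs(mask(im,*OR))[:3]:
        print("orange",cen(c),cv2.contourArea(c),cv2.boundingRect(c))
        if n=="top":
            b=cv2.boxPoints(cv2.minAreaRect(c)); print(b, ray(im,b,.009))
        else:
            a=cv2.approxPolyDP(c,2.5,True)[:,0]; print(a,'\n',ray(im,a,0),'\n',ray(im,a,.018))
    if n=="top":
        hsv=cv2.cvtColor(im["frame"],cv2.COLOR_RGB2HSV)
        m=cv2.inRange(hsv,(85,0,150),(130,70,255)); m[:160]=0;m[:,:320]=0;m[240:]=0
        c=blobs(m)[0]; b=cv2.boxPoints(cv2.minAreaRect(c)); print("plate",cv2.contourArea(c),b,ray(im,b,.044))
    crop=im["frame"][140:320,280:460] if n=="top" else im["frame"][280:420,300:480]
    cv2.imwrite(f"pics/c_{n}.png",cv2.resize(crop[:,:,::-1],None,fx=3.3,fy=3.3,interpolation=cv2.INTER_CUBIC))
E
```

```text
top [ 0.3329 -0.0373  1.3277]
green (390.56111111111113, 218.5) 90.0 [[ 0.6723 -0.2209  0.048 ]]
orange (400.36273817925195, 263.3131027993413) 708.5 (388, 242, 26, 43)
[[386.5393 244.337 ]
 [404.5056 240.191 ]
 [414.1123 281.8202]
 [396.146  285.9662]] [[ 0.6183 -0.213   0.009 ]
 [ 0.6273 -0.2571  0.009 ]
 [ 0.525  -0.2736  0.009 ]
 [ 0.5163 -0.2302  0.009 ]]
plate 2908.5 [[324.5385 180.6923]
 [385.6923 168.4615]
 [396.6539 223.2692]
 [335.5    235.5   ]] [[ 0.7724 -0.0675  0.044 ]
 [ 0.7992 -0.2169  0.044 ]
 [ 0.6612 -0.2352  0.044 ]
 [ 0.6357 -0.089   0.044 ]]
side [ 0.1906 -0.8481  0.615 ]
green (410.56597222222223, 329.4212962962963) 144.0 [[ 0.6757 -0.2222  0.048 ]]
green (480.2759856630824, 254.98207885304657) 46.5 [[ 0.9521 -0.071   0.048 ]]
orange (360.7277508090615, 375.9483549083063) 1236.0 (331, 359, 65, 38)
[[395 371]
 [377 359]
 [334 372]
 [331 381]
 [346 396]] 
 [[ 0.6295 -0.2522  0.    ]
 [ 0.6191 -0.2136  0.    ]
 [ 0.5393 -0.2113  0.    ]
 [ 0.5251 -0.2282  0.    ]
 [ 0.5302 -0.2682  0.    ]] 
 [[ 0.6167 -0.2696  0.018 ]
 [ 0.6065 -0.2322  0.018 ]
 [ 0.5291 -0.2299  0.018 ]
 [ 0.5153 -0.2463  0.018 ]
 [ 0.5202 -0.2852  0.018 ]]
orange (307.99519890260626, 172.9307270233196) 243.0 (284, 164, 42, 27)
[[284 164]
 [284 175]
 [314 172]
 [320 177]
 [321 190]
 [325 181]
 [325 165]
 [313 170]
 [298 170]] 
 [[0.8548 0.7265 0.    ]
 [0.8168 0.6381 0.    ]
 [0.9091 0.6229 0.    ]
 [0.9069 0.5777 0.    ]
 [0.8644 0.4861 0.    ]
 [0.9057 0.5427 0.    ]
 [0.9673 0.664  0.    ]
 [0.9139 0.6398 0.    ]
 [0.8724 0.6592 0.    ]] 
 [[0.8354 0.6804 0.018 ]
 [0.7985 0.5946 0.018 ]
 [0.8881 0.5799 0.018 ]
 [0.8859 0.536  0.018 ]
 [0.8447 0.4471 0.018 ]
 [0.8848 0.502  0.018 ]
 [0.9446 0.6197 0.018 ]
 [0.8927 0.5962 0.018 ]
 [0.8524 0.615  0.018 ]]
```

View pics/c_top.png

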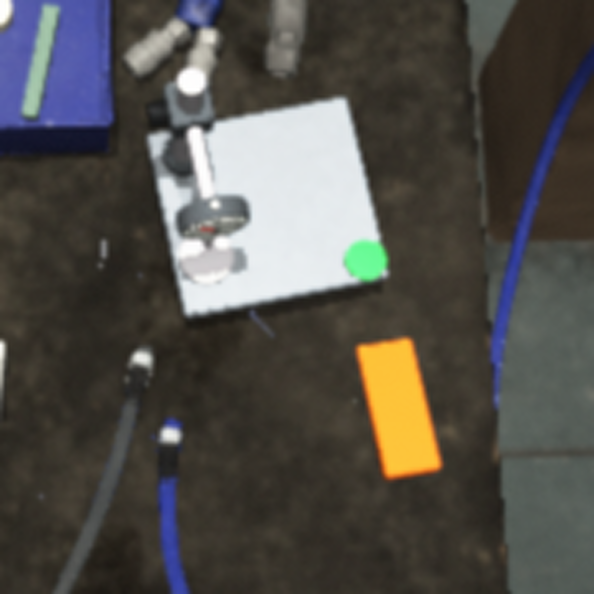

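View pics/c_side.png

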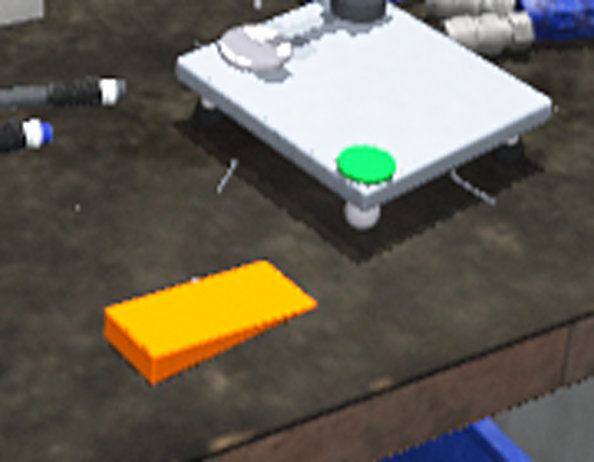

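Run:
```python
from h import *
s=observe(); im=cam("wrist"); print("cam in tool",s["tool_rot"].T@(im["C"]-s["position"]), "axis in tool",s["tool_rot"].T@im["R"][2])
import rig; print([ (k,getattr(rig,k)) for k in dir(rig) if not k.startswith('_') and not callable(getattr(rig,k))])
print(s["tool_rot"].T@(np.array([.40,.22,.231])-s["position"])*20)
```

```text
cam in tool [ 7.76082906e-02  8.43961708e-05 -1.43194475e-01] axis in tool [-3.02977213e-01 -2.08506901e-04  9.52997778e-01]
[('grasp_offset', -0.0187)]
[-6.70213767e+00 -4.79679281e+00  2.48175637e-03]
```

View pics/wrist0.png

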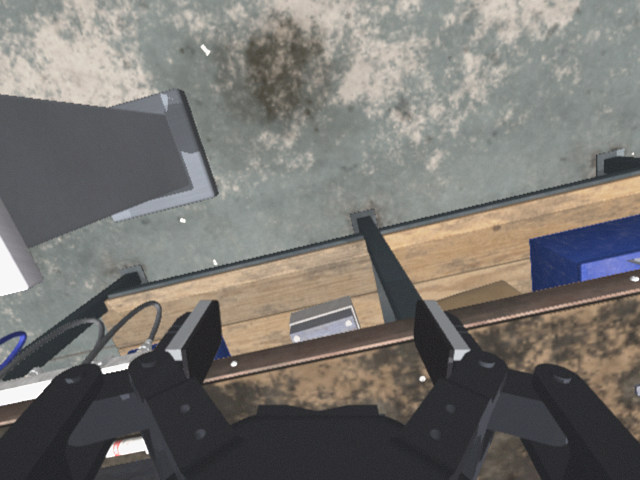

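The wrist view shows only the floor and the bench edge, so it's of no use yet. I'll move to (0.40, 0.22) at this height first.

```bash
python3 -m pendant '[40,-0.67,-0.48,0,0,0,0,40,-0.67,-0.48,0,0,0,0,40,-0.67,-0.48,0,0,0,0,40,-0.67,-0.48,0,0,0,0,40,-0.67,-0.48,0,0,0,0,40,-0.67,-0.48,0,0,0,0,40,-0.67,-0.48,0,0,0,0,40,-0.67,-0.48,0,0,0,0,40,-0.67,-0.48,0,0,0,0,40,-0.67,-0.48,0,0,0,0]'
python3 - <<'E'
from h import *
s=observe();p=s["position"];print(p,s["q"]); print(s["tool_rot"].T@(np.array([.44,-.262,.2])-p)*20)
E
```

```text
time_s: 1.3
position: [0.4008, 0.2185, 0.2315]
tool_rot: [[-0.97, 0.241, 0.0], [0.241, 0.97, 0.0], [-0.0, 0.0, -1.0]]
ft_force: [0.4, 0.4, -0.8]
grip_width: 0.0399
[0.4007559  0.21848225 0.23146658] [ 1.36783585e+01  1.23731567e+01  8.82243141e+01  4.20132939e-03
  7.93820595e+01 -6.23493920e+01]
[-3.08187221 -9.13591391  0.62810595]
```

```bash
python3 -m pendant '[10,-0.26,-0.76,0.05,0,0,0,10,-0.26,-0.76,0.05,0,0,0,10,-0.26,-0.76,0.05,0,0,0,10,-0.26,-0.76,0.05,0,0,0,10,-0.26,-0.76,0.05,0,0,0,10,-0.26,-0.76,0.05,0,0,0,10,-0.26,-0.76,0.05,0,0,0,10,-0.26,-0.76,0.05,0,0,0,10,-0.26,-0.76,0.05,0,0,0,10,-0.26,-0.76,0.05,0,0,0,10,-0.26,-0.76,0.05,0,0,0,10,-0.26,-0.76,0.05,0,0,0]'
python3 -m pendant '[10,0,0,0,0,0,-0.75,10,0,0,0,0,0,-0.75,10,0,0,0,0,0,-0.75,10,0,0,0,0,0,-0.69,10,0,0,0,0,0,0,10,0,0,0,0,0,0]'
python3 - <<'E'
from h import *
np.set_printoptions(precision=4,suppress=True)
s=observe();p=s["position"];print(p,s["q"])
im=cam("wrist"); cv2.imwrite("pics/wrist1.png",im["frame"][:,:,::-1])
for c in blobs(mask(im,*GR))[:1]: print("green",cen(c),cv2.contourArea(c),ray(im,cen(c),.048))
for c in blobs(mask(im,*OR))[:1]:
    a=cv2.approxPolyDP(c,3,True)[:,0]; print(a,'\n',ray(im,a,0.002),'\n',ray(im,a,.018))
E
```

```text
time_s: 2.5
position: [0.4411, -0.262, 0.2013]
tool_rot: [[-0.97, 0.242, 0.0], [0.242, 0.97, -0.0], [-0.0, 0.0, -1.0]]
ft_force: [0.5, 0.5, 0.5]
grip_width: 0.0102
time_s: 3.1
position: [0.4412, -0.2602, 0.2013]
tool_rot: [[-0.987, -0.163, -0.0], [-0.163, 0.987, 0.0], [0.0, 0.0, -1.0]]
ft_force: [-0.1, -0.1, 0.0]
grip_width: 0.0103
[ 0.4412 -0.2602  0.2013] [ -43.7909   19.4731   83.2395   -0.0007   77.2914 -143.1925]
[[297 284]
 [307 287]
 [305 358]
 [307 291]
 [328 292]
 [329 354]
 [330 285]] 
 [[ 0.5282 -0.2689  0.002 ]
 [ 0.53   -0.2572  0.002 ]
 [ 0.6241 -0.245   0.002 ]
 [ 0.5349 -0.2564  0.002 ]
 [ 0.5323 -0.2327  0.002 ]
 [ 0.6137 -0.2172  0.002 ]
 [ 0.5233 -0.232   0.002 ]] 
 [[ 0.5205 -0.269   0.018 ]
 [ 0.5223 -0.2579  0.018 ]
 [ 0.612  -0.2463  0.018 ]
 [ 0.527  -0.2572  0.018 ]
 [ 0.5245 -0.2346  0.018 ]
 [ 0.6021 -0.2198  0.018 ]
 [ 0.5159 -0.2339  0.018 ]]
```

View pics/wrist1.png

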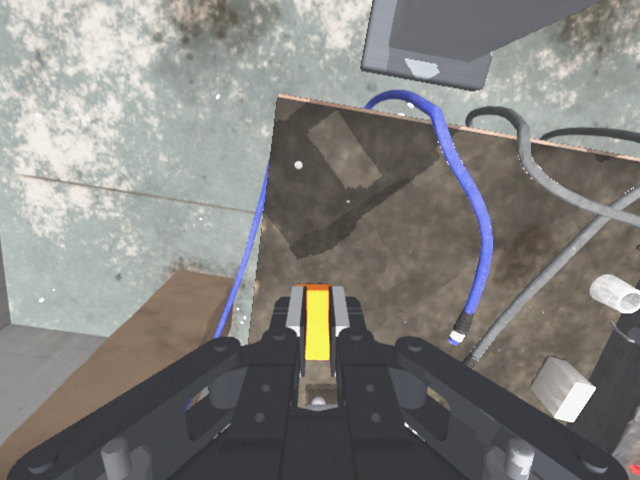

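In the wrist view the wedge lies straight ahead of the fingers. Its back is at about (297–330, 285), which puts the centre of the back near (0.526, -0.250) with a heading of about 9.4°. The side view agrees. Next I lower the fingers behind it.

```bash
python3 -m pendant '[10,0,-0.07,0.8,0,0,0,10,0,0,0.8,0,0,0,10,0,0,0.8,0,0,0,10,0,0,0.8,0,0,0,10,0,0,0.4,0,0,0,10,0,0,0.2,0,0,0,10,0,0,0.08,0,0,0,10,0,0,0,0,0,0]'
python3 -m pendant '[10,-0.5,0,0,0,0,0,10,-0.5,0,0,0,0,0,10,-0.2,0,0,0,0,0,10,0,0,0,0,0,0]'
python3 - <<'E'
from h import *
for n in("side","top"):
    im=cam(n); c=im["frame"][280:430,240:480] if n=="side" else im["frame"][140:320,280:460]
    cv2.imwrite(f"pics/{n}2.png",cv2.resize(c[:,:,::-1],None,fx=3,fy=3,interpolation=cv2.INTER_CUBIC))
E
```

```text
time_s: 3.95
position: [0.4421, -0.2639, 0.0078]
tool_rot: [[-0.986, -0.166, 0.001], [-0.166, 0.986, -0.001], [-0.0, -0.001, -1.0]]
ft_force: [-0.6, 0.2, 0.6]
grip_width: 0.0104
time_s: 4.35
position: [0.502, -0.2537, 0.0082]
tool_rot: [[-0.986, -0.167, 0.002], [-0.167, 0.986, -0.001], [-0.001, -0.002, -1.0]]
ft_force: [0.3, -0.3, 0.5]
grip_width: 0.0104
```

View pics/side2.png

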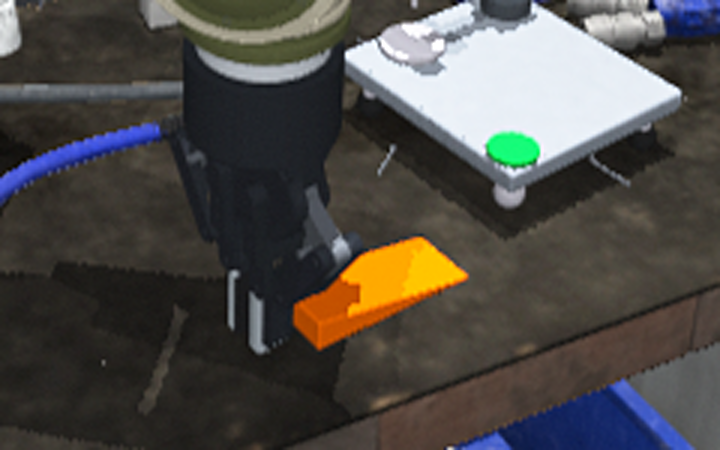

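View pics/top2.png

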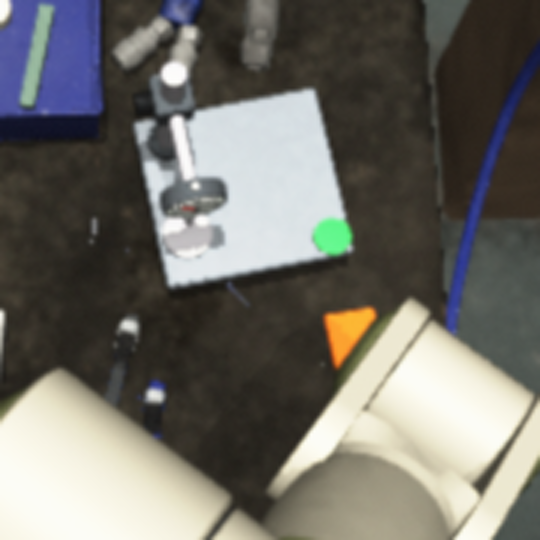

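The side view shows both tips about 10 mm behind the wedge's back at crop (310,325), lined up and clear of the bench. I start pushing, drifting slightly left towards the foot.

```bash
python3 -m pendant '[10,-0.1,0,0,0,0,0,10,-0.1,0,0,0,0,0,10,-0.1,0,0,0,0,0,10,-0.1,0,0,0,0,0,10,-0.1,0.005,0,0,0,0,10,-0.1,0.01,0,0,0,0,10,-0.1,0.01,0,0,0,0,10,-0.1,0.01,0,0,0,0,10,-0.1,0.01,0,0,0,0,10,-0.1,0.01,0,0,0,0,10,-0.1,0.01,0,0,0,0,10,0,0,0,0,0,0]'
python3 - <<'E'
from h import *
np.set_printoptions(precision=4,suppress=True)
for n in("side","top"):
    im=cam(n); c=im["frame"][280:430,240:480] if n=="side" else im["frame"][140:320,280:460]
    for k in blobs(mask(im,*GR))[:1]: print("green",cen(k),ray(im,cen(k),.048))
    for k in blobs(mask(im,*OR))[:1]:
        a=cv2.approxPolyDP(k,2,True)[:,0]; print(n,np.c_[a,ray(im,a,0.001)[:,:2],ray(im,a,.018)[:,:2]])
    cv2.imwrite(f"pics/{n}3.png",cv2.resize(c[:,:,::-1],None,fx=3,fy=3,interpolation=cv2.INTER_CUBIC))
E
```

```text
time_s: 5.65
position: [0.5554, -0.2412, 0.0073]
tool_rot: [[-0.986, -0.166, 0.001], [-0.166, 0.986, -0.0], [-0.001, -0.0, -1.0]]
ft_force: [-0.0, 0.7, -0.3]
grip_width: 0.0098
green (410.60616438356163, 329.3595890410959) [[ 0.6759 -0.2221  0.048 ]]
side [[412.     359.       0.6709  -0.24     0.6576  -0.2569]
 [397.     348.       0.6646  -0.2045   0.6514  -0.2223]
 [387.     350.       0.6462  -0.2017   0.6336  -0.2196]
 [375.     362.       0.6113  -0.2198   0.5997  -0.2372]
 [365.     367.       0.5901  -0.2235   0.579   -0.2408]
 [361.     379.       0.5696  -0.2458   0.5591  -0.2625]
 [367.     383.       0.5734  -0.258    0.5628  -0.2743]]
green (390.5945945945946, 218.36396396396393) [[ 0.6726 -0.221   0.048 ]]
```

View pics/side3.png

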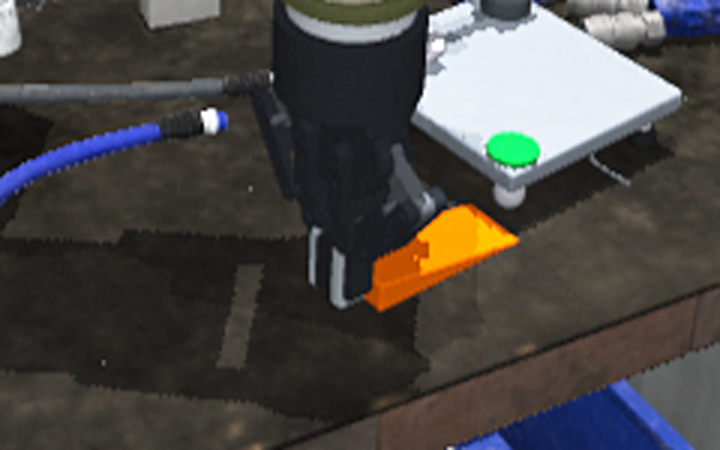

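View pics/top3.png

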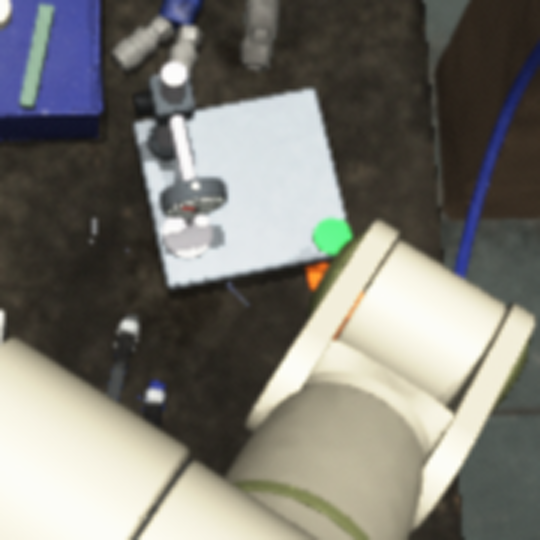

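The wedge now heads straight at the foot: its nose runs from (397,348) to (412,359) in the side view, with its middle near (0.668, -0.222). About 43 mm remain. I'll push 30 mm, then creep.

```bash
python3 -m pendant '[10,-0.1,0,0,0,0,0,10,-0.1,0,0,0,0,0,10,-0.1,0,0,0,0,0,10,-0.1,0,0,0,0,0,10,-0.1,0,0,0,0,0,10,-0.1,0,0,0,0,0,10,0,0,0,0,0,0]'
cat > look.py <<'E'
from h import *
import sys
np.set_printoptions(precision=4,suppress=True)
for n in("side",):
    im=cam(n); c=im["frame"][280:430,240:480]
    for k in blobs(mask(im,*GR))[:1]: print("green",cen(k),ray(im,cen(k),.048))
    for k in blobs(mask(im,*OR))[:1]:
        a=cv2.approxPolyDP(k,2,True)[:,0]; print(n,np.c_[a,ray(im,a,0.001)[:,:2],ray(im,a,.018)[:,:2]])
    cv2.imwrite(f"pics/{n}{sys.argv[1]}.png",cv2.resize(c[:,:,::-1],None,fx=3,fy=3,interpolation=cv2.INTER_CUBIC))
s=observe();print(s["position"],s["ft_force"])
E
python3 look.py 4
```

```text
time_s: 6.45
position: [0.585, -0.2363, 0.0073]
tool_rot: [[-0.986, -0.166, 0.001], [-0.166, 0.986, -0.0], [-0.001, -0.0, -1.0]]
ft_force: [-0.2, 0.2, -0.1]
grip_width: 0.0102
green (410.52702702702703, 329.3445945945946) [[ 0.6758 -0.222   0.048 ]]
side [[425.     353.       0.6998  -0.2365   0.6857  -0.2534]
 [415.     346.       0.6955  -0.2134   0.6816  -0.231 ]
 [407.     349.       0.6785  -0.2143   0.665   -0.2318]
 [403.     343.       0.6816  -0.1974   0.668   -0.2154]
 [391.     354.       0.6465  -0.2137   0.6339  -0.2313]
 [379.     360.       0.62    -0.2183   0.6081  -0.2357]
 [376.     372.       0.5998  -0.2418   0.5885  -0.2586]
 [381.     376.       0.602   -0.2536   0.5906  -0.27  ]]
[ 0.5846 -0.2363  0.0073] [0.1166 0.522  0.5156]
```

View pics/side4.png

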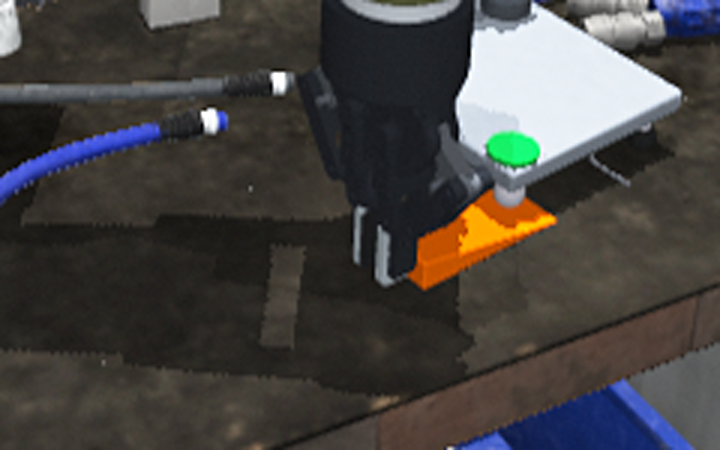

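```bash
python3 -m pendant '[10,-0.04,0,0,0,0,0,10,-0.04,0,0,0,0,0,10,-0.04,0,0,0,0,0,10,-0.04,0,0,0,0,0]'; for f in 1; do python3 -m pendant '[10,-0.02,0,0,0,0,0]'; done
python3 -m pendant '[10,-0.02,0,0,0,0,0]'; python3 look.py 5
```

```text
time_s: 6.9
position: [0.5922, -0.2351, 0.0073]
tool_rot: [[-0.986, -0.166, -0.0], [-0.166, 0.986, 0.0], [0.0, 0.0, -1.0]]
ft_force: [-0.8, 0.1, -0.6]
grip_width: 0.0095
time_s: 7.0
position: [0.5933, -0.2349, 0.0073]
tool_rot: [[-0.986, -0.166, -0.0], [-0.166, 0.986, -0.0], [0.0, 0.0, -1.0]]
ft_force: [-0.4, -0.7, -0.6]
grip_width: 0.0103
time_s: 7.1
position: [0.5942, -0.2347, 0.0073]
tool_rot: [[-0.986, -0.166, -0.0], [-0.166, 0.986, -0.0], [0.0, 0.0, -1.0]]
ft_force: [-0.4, -1.0, 0.9]
grip_width: 0.01
green (410.5881683731513, 329.3117178612059) [[ 0.6759 -0.222   0.048 ]]
side [[429.     351.       0.7091  -0.2351   0.6948  -0.252 ]
 [416.     342.       0.7036  -0.2049   0.6893  -0.2227]
 [412.     349.       0.6862  -0.218    0.6724  -0.2354]
 [407.     349.       0.6785  -0.2143   0.665   -0.2318]
 [403.     345.       0.6785  -0.2021   0.665   -0.22  ]
 [384.     358.       0.6303  -0.2175   0.6181  -0.235 ]
 [380.     370.       0.6082  -0.2405   0.5966  -0.2573]
 [387.     373.       0.6145  -0.2516   0.6028  -0.2681]]
[ 0.5943 -0.2347  0.0074] [-0.593  -0.0256  0.1817]
```

View pics/side5.png

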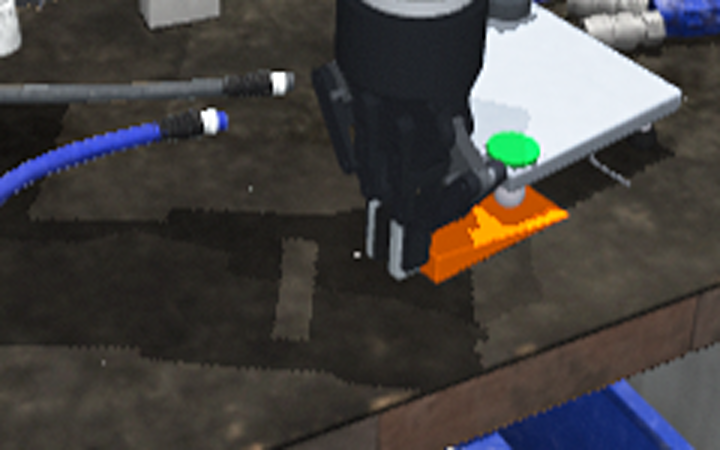

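The foot at crop (510,195) is now nearly on the slope and the pad hasn't moved. I creep on, one reading per millimetre.

```bash
cat > f.py <<'E'
from rig import *
import numpy as np,cv2
from h import *
s=observe();im=cam("side");k=blobs(mask(im,*GR))[0]
d=np.array([.986,.166,0]);f=[s["ft_force"]@d,observe()["ft_force"]@d]
print("  along",s["position"]@d,"F",np.round(f,2),"pad px",np.round(cen(k),2))
E
for i in 1; do python3 -m pendant '[10,-0.02,0,0,0,0,0]' | grep -E "ft"; python3 f.py; python3 -m pendant '[10,-0.02,0,0,0,0,0]'| grep -E "ft"; python3 f.py;python3 -m pendant '[10,-0.02,0,0,0,0,0]'| grep -E "ft"; python3 f.py; python3 -m pendant '[10,-0.02,0,0,0,0,0]'| grep -E "ft"; python3 f.py; done
```

```text
ft_force: [-1.2, 0.7, 0.1]
  along 0.5478051687849519 F [-1.06 -0.24] pad px [410.67 329.25]
ft_force: [-1.6, 0.8, 0.6]
  along 0.5488093725762263 F [-1.48 -0.85] pad px [410.68 329.24]
ft_force: [-0.6, -0.5, 0.7]
  along 0.5498075625051069 F [-0.66 -0.15] pad px [410.71 329.2 ]
ft_force: [-0.3, -0.7, 0.3]
  along 0.5508274980661422 F [-0.45  0.27] pad px [410.75 329.1 ]
```

```bash
python3 look.py 6
python3 - <<'E'
from h import *
im=cam("side");c=im["frame"][310:380,370:460];cv2.imwrite("pics/z6.png",cv2.resize(c[:,:,::-1],None,fx=8,fy=8,interpolation=cv2.INTER_CUBIC))
im=cam("top");k=blobs(mask(im,*GR))[0];print(cen(k),cv2.contourArea(k))
E
```

```text
green (410.7482014388489, 329.1043165467626) [[ 0.6765 -0.2216  0.048 ]]
side [[430.     349.       0.7139  -0.2314   0.6994  -0.2484]
 [418.     341.       0.7083  -0.2041   0.694   -0.2219]
 [412.     349.       0.6862  -0.218    0.6724  -0.2354]
 [407.     349.       0.6785  -0.2143   0.665   -0.2318]
 [403.     345.       0.6785  -0.2021   0.665   -0.22  ]
 [386.     357.       0.6347  -0.2168   0.6224  -0.2342]
 [382.     369.       0.6124  -0.2398   0.6008  -0.2566]
 [389.     372.       0.6187  -0.251    0.6069  -0.2675]]
[ 0.5982 -0.2341  0.0073] [-0.7037 -1.0766 -0.9083]Traceback (most recent call last):
  File "<stdin>", line 3, in <module>
IndexError: list index out of range
```

View pics/z6.png

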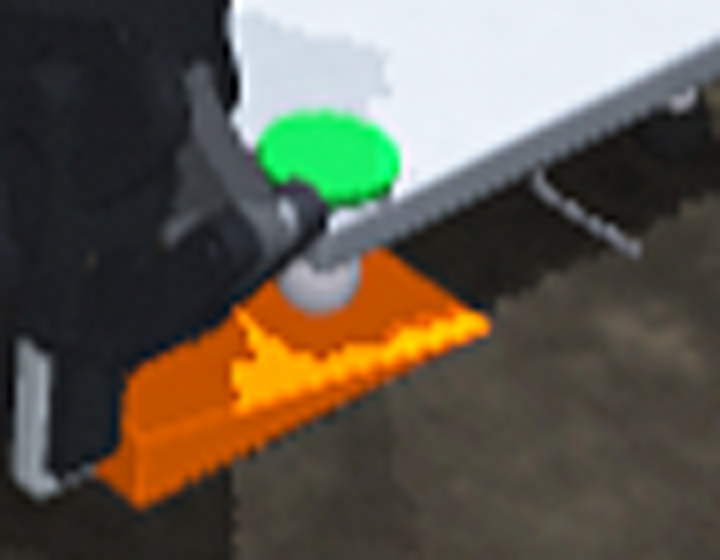

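The knuckle now hides part of the pad, at crop (300,210), which explains the drift in the pad's centroid. I'll track the stand by phase correlation on its column and far corner instead.

```bash
cat > f.py <<'E'
from h import *
ref=cv2.cvtColor(cv2.imread("pics/side0.png"),cv2.COLOR_BGR2GRAY).astype(np.float32)
s=observe();im=cam("side");g=cv2.cvtColor(im["frame"],cv2.COLOR_RGB2GRAY).astype(np.float32)
def sh(a,b,c,d):
    x=ref[a:b,c:d];y=g[a:b,c:d];w=cv2.createHanningWindow((d-c,b-a),cv2.CV_32F);return np.round(cv2.phaseCorrelate(x,y,w)[0],2)
d=np.array([.986,.166,0])
print("  along %.4f"%(s["position"]@d),"F",np.round([s["ft_force"]@d,observe()["ft_force"]@d],2),"top",sh(195,235,385,430),"corner",sh(290,330,436,480),"bg",sh(370,470,180,260))
E
python3 f.py
python3 -m pendant '[10,-0.02,0,0,0,0,0]'| grep -E "ft"; python3 f.py; python3 -m pendant '[10,-0.02,0,0,0,0,0]'| grep -E "ft"; python3 f.py
```

```text
along 0.5510 F [ 0.33 -0.14] top [ 0.46 -0.38] corner [0.52 0.05] bg [0.09 0.01]
ft_force: [-0.7, -0.2, 0.3]
  along 0.5517 F [-0.67 -1.41] top [ 0.58 -0.33] corner [0.51 0.01] bg [0.11 0.06]
ft_force: [-0.4, 0.4, -0.2]
  along 0.5528 F [-0.3 -0.8] top [-0.22 -0.06] corner [0.5  0.01] bg [0.13 0.06]
```

Run:
```python
from h import *
ref=cv2.imread("pics/side0.png").astype(int)
im=cam("side");g=im["frame"][:,:,::-1];cv2.imwrite("pics/now7.png",g);g=g.astype(int)
for y in (312,318):
  print(ref[y,455:475].sum(1)//3);print(g[y,455:475].sum(1)//3)
print(ref[215,400:425].sum(1)//3);print(g[215,400:425].sum(1)//3)
for x in (455,):
  print(ref[312:335,x].sum(1)//3);print(g[312:335,x].sum(1)//3)
d=np.clip(abs(g-ref).max(2)[180:400,300:500]*2,0,255).astype(np.uint8)
cv2.imwrite("pics/d7.png",cv2.resize(d,None,fx=3,fy=2.7))
```

```text
[241 241 242 242 244 244 243 239 220 199 163 156  62 112  62  55  54  54
  58  58]
[238 238 238 239 240 241 240 235 214 193 158 149  58 108  60  52  53  53
  54  56]
[119 116 117 115 114 114  88  84  60  51  56  60  59  55  54  56  57  64
  69  77]
[113 112 111 110 108 108  84  82  58  51  50  58  56  53  54  55  58  60
  67  73]
[114 115 117 115 118 119 118 116 111  88 125 142 154 170 172 177 174 167
 152 107 116 115 114 114 112]
[160 154 168 212 240 251 250 247 245 244 239 202 202 205 153 170 167 160
 146 102 109 111 110 110 107]
[241 242 243 240 217 155 119 117 112 112 157 117  26  31  33  32  29  26
  26  31  31  30  33]
[238 238 240 237 212 150 113 111 107 106 151 109  25  30  30  31  29  25
  25  27  29  28  32]
```

View pics/d7.png

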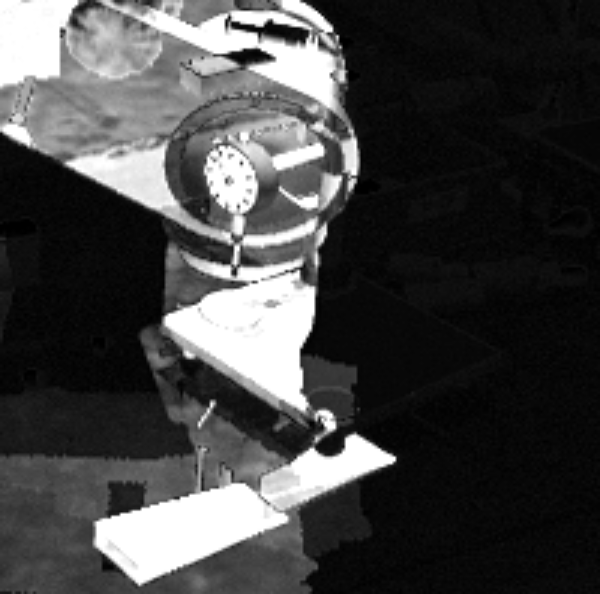

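The stand's edges are unchanged pixel for pixel apart from a slight overall dimming. I use ECC, which ignores gain, on the plate's right corner and go on.

```bash
cat > f.py <<'E'
from h import *
ref=cv2.cvtColor(cv2.imread("pics/side0.png"),cv2.COLOR_BGR2GRAY).astype(np.float32)
s=observe();im=cam("side");g=cv2.cvtColor(im["frame"],cv2.COLOR_RGB2GRAY).astype(np.float32)
def sh(a,b,c,d):
    W=np.eye(2,3,dtype=np.float32)
    W=cv2.findTransformECC(ref[a:b,c:d],g[a:b,c:d],W,cv2.MOTION_TRANSLATION,(3,100,1e-6),None,1)[1];return np.round(W[:,2],3)
d=np.array([.986,.166,0])
k=[observe()["ft_force"]@d for _ in range(1)]
print("  along %.4f"%(s["position"]@d),"F",np.round([s["ft_force"]@d]+k,2),"corner",sh(295,345,432,478),"bg",sh(330,480,560,635))
E
python3 f.py
python3 -m pendant '[10,-0.02,0,0,0,0,0]'| grep -E "ft"; python3 f.py; python3 -m pendant '[10,-0.02,0,0,0,0,0]'| grep -E "ft"; python3 f.py
```

```text
along 0.5529 F [-0.12 -1.61] corner [-0.05  -0.029] bg [-0.     0.005]
ft_force: [-1.5, 1.4, 0.3]
  along 0.5537 F [-1.25 -1.69] corner [-0.059 -0.018] bg [-0.002  0.004]
ft_force: [-3.0, -0.2, 1.0]
  along 0.5546 F [-3.03 -1.9 ] corner [-0.052 -0.063] bg [0.003 0.005]
```

```bash
python3 -m pendant '[10,0,0,0,0,0,0]'| grep -E "ft|pos"; python3 f.py; python3 -m pendant '[10,-0.01,0,0,0,0,0]'| grep -E "ft|pos"; python3 f.py;python3 -m pendant '[10,0,0,0,0,0,0]'| grep -E "ft|pos"; python3 f.py; python3 look.py 8
```

```text
position: [0.6019, -0.2334, 0.0073]
ft_force: [-2.0, 0.3, 1.0]
  along 0.5547 F [-1.94 -2.45] corner [-0.045 -0.041] bg [-0.001  0.005]
position: [0.6023, -0.2334, 0.0073]
ft_force: [-3.9, -1.1, 1.4]
  along 0.5551 F [-4.08 -3.78] corner [-0.047 -0.053] bg [-0.002  0.006]
position: [0.6024, -0.2333, 0.0073]
ft_force: [-3.0, -0.3, 0.9]
  along 0.5552 F [-2.97 -3.65] corner [-0.029 -0.072] bg [-0.001  0.008]
green (411.64224137931035, 328.6451149425287) [[ 0.6786 -0.2212  0.048 ]]
side [[432.     349.       0.717   -0.2329   0.7024  -0.2499]
 [419.     340.       0.7116  -0.2025   0.6971  -0.2204]
 [412.     349.       0.6862  -0.218    0.6724  -0.2354]
 [403.     346.       0.6769  -0.2044   0.6634  -0.2222]
 [388.     356.       0.6391  -0.216    0.6267  -0.2335]
 [384.     368.       0.6167  -0.2391   0.6049  -0.256 ]
 [390.     371.       0.6215  -0.2496   0.6096  -0.2662]]
[ 0.6024 -0.2334  0.0073] [-2.7373 -0.5876  2.1025]
```

View pics/side8.png

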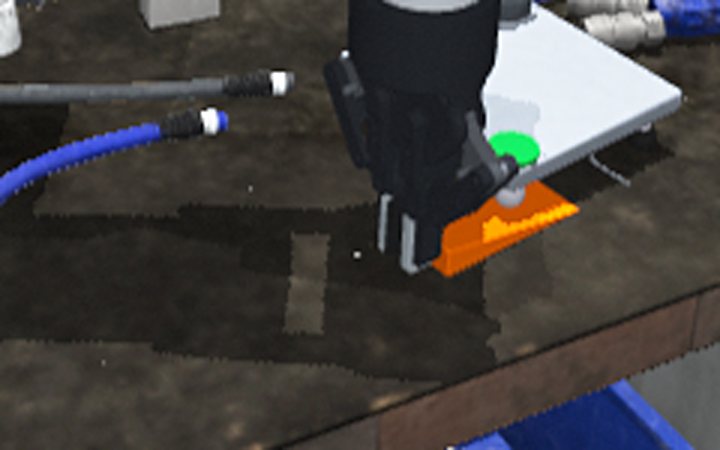

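The push force has risen from about 1 N to 3.3 N and the stand's corner is still unmoved (under 0.1 px). The nose is 37 mm beyond the foot, so the wedge is snug. I back off, lift and shut the fingers.

```bash
python3 -m pendant '[10,0.1,0,0,0,0,0,10,0.3,0,0,0,0,0,10,0.5,0,0,0,0,0,0,0,0,-0.6,0,0,0,0,0,0,-0.7,0,0,0,0,0,0,-0.7,0,0,0,0,0,0,-0.3,0,0,0,0,0,0,0,0,0,0]'
python3 f.py; python3 look.py 9
python3 - <<'E'
from h import *
s=observe();im=cam("side");k=blobs(mask(im,*GR))[0];print(cen(k),cv2.contourArea(k))
im=cam("top");
for k in blobs(mask(im,*GR))[:1]: print(cen(k))
print(s["tool_rot"].T@(np.array([.674,-.2215,.1])-s["position"])*20)
E
```

```text
time_s: 9.95
position: [0.5592, -0.2413, 0.1248]
tool_rot: [[-0.986, -0.166, 0.005], [-0.166, 0.986, -0.003], [-0.005, -0.004, -1.0]]
ft_force: [0.4, 1.0, 0.2]
grip_width: 0.0004
  along 0.5113 F [ 0.54 -0.03] corner [-0.087 -0.069] bg [-0.003  0.006]
green (410.6, 329.1896551724138) [[ 0.6761 -0.2217  0.048 ]]
side [[432.     349.       0.717   -0.2329   0.7024  -0.2499]
 [419.     340.       0.7116  -0.2025   0.6971  -0.2204]
 [412.     349.       0.6862  -0.218    0.6724  -0.2354]
 [407.     349.       0.6785  -0.2143   0.665   -0.2318]
 [402.     342.       0.6816  -0.1943   0.668   -0.2124]
 [375.     350.       0.6278  -0.1928   0.6157  -0.2109]
 [374.     359.       0.6139  -0.2125   0.6021  -0.2301]
 [390.     371.       0.6215  -0.2496   0.6096  -0.2662]]
[ 0.5579 -0.2406  0.1216] [ 0.4108 -0.0772 -0.0175]
(410.6, 329.1896551724138) 145.0
(389.14285714285717, 217.55291005291002)
[-2.35275878 -0.00965209  0.43125314]
```

View pics/side9.png

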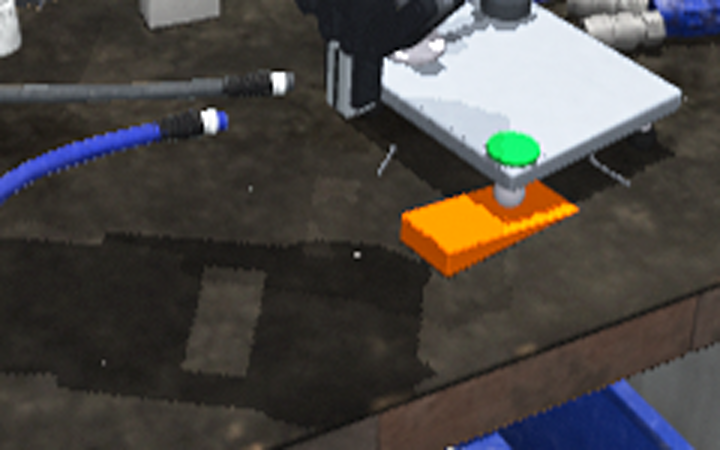

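The wedge stays under the foot (foot at crop (508,195), nose corner at (577,210)) and the plate is unchanged. I move over the pad now.

```bash
python3 -m pendant '[0,-0.4,0,0.05,0,0,0,0,-0.5,0,0.05,0,0,0,0,-0.5,0,0.1,0,0,0,0,-0.5,0,0.1,0,0,0,0,-0.3,0,0.1,0,0,0,0,-0.15,0,0.1,0,0,0,0,0,0,0.3,0,0,0,0,0,0,0.2,0,0,0,0,0,0,0.1,0,0,0,0,0,0,0,0,0,0]'
python3 look.py 10;  python3 f.py
```

```text
time_s: 11.15
position: [0.6734, -0.2213, 0.0664]
tool_rot: [[-0.986, -0.166, -0.002], [-0.166, 0.986, 0.001], [0.001, 0.001, -1.0]]
ft_force: [0.4, -0.5, 0.5]
grip_width: -0.0003
green (410.62, 329.3) [[ 0.676 -0.222  0.048]]
side [[432.     349.       0.717   -0.2329   0.7024  -0.2499]
 [419.     340.       0.7116  -0.2025   0.6971  -0.2204]
 [412.     349.       0.6862  -0.218    0.6724  -0.2354]
 [407.     349.       0.6785  -0.2143   0.665   -0.2318]
 [402.     342.       0.6816  -0.1943   0.668   -0.2124]
 [375.     350.       0.6278  -0.1928   0.6157  -0.2109]
 [373.     359.       0.6124  -0.2117   0.6007  -0.2294]
 [390.     371.       0.6215  -0.2496   0.6096  -0.2662]]
[ 0.6738 -0.2215  0.0673] [-0.4643 -0.358  -0.0003]
  along 0.6275 F [-0.52  0.38] corner [0.761 0.374] bg [-0.002  0.003]
```

View pics/side10.png

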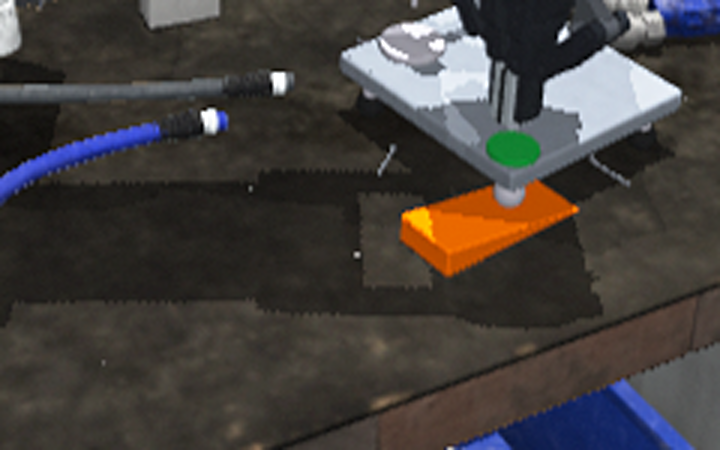

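The shut fingertips hang right above the pad, at crop (515,110) against (512,148). The shadow now spoils the corner tracker. I lower onto the pad.

```bash
python3 -m pendant '[0,0,0,0.1,0,0,0,0,0,0,0.1,0,0,0,0,0,0,0.06,0,0,0,0,0,0,0.02,0,0,0,0,0,0,0,0,0,0]'|grep -E "pos|ft"
python3 -m pendant '[0,0,0,0.03,0,0,0]'|grep -E "pos|ft"
python3 -m pendant '[0,0,0,0.02,0,0,0]'|grep -E "pos|ft"
python3 -m pendant '[0,0,0,0.02,0,0,0]'|grep -E "pos|ft"
```

```text
position: [0.674, -0.2213, 0.0531]
ft_force: [0.3, -0.8, 0.4]
position: [0.6742, -0.2214, 0.0521]
ft_force: [0.2, -0.2, 0.4]
position: [0.674, -0.2213, 0.0509]
ft_force: [0.5, 0.4, 0.2]
position: [0.674, -0.2213, 0.0498]
ft_force: [0.1, -0.4, -0.1]
```

```bash
for i in 1; do python3 -m pendant '[0,0,0,0.02,0,0,0]'|grep -E "pos|ft"
python3 -m pendant '[0,0,0,0.01,0,0,0]'|grep -E "pos|ft"
python3 -m pendant '[0,0,0,0.01,0,0,0]'|grep -E "pos|ft"
python3 -m pendant '[0,0,0,0.01,0,0,0]'|grep -E "pos|ft"; done
```

```text
position: [0.674, -0.2213, 0.0488]
ft_force: [-0.6, -0.3, -0.1]
position: [0.674, -0.2213, 0.0482]
ft_force: [0.7, -0.1, 0.3]
position: [0.674, -0.2213, 0.0477]
ft_force: [-0.6, -0.3, 0.3]
position: [0.674, -0.2214, 0.0477]
ft_force: [-2.0, 0.6, 5.0]
```

```bash
python3 -m pendant '[0,0,0,0,0,0,0]'|grep -E "pos|ft"
python3 -m pendant '[0,0,0,0.005,0,0,0]'|grep -E "pos|ft"
python3 -m pendant '[0,0,0,0.005,0,0,0]'|grep -E "pos|ft"
```

```text
position: [0.674, -0.2214, 0.0477]
ft_force: [-1.2, 0.7, 3.4]
position: [0.674, -0.2214, 0.0476]
ft_force: [-2.2, 0.8, 5.6]
position: [0.6741, -0.2214, 0.0476]
ft_force: [-3.1, 1.5, 6.6]
```

The pad carries the load without sinking (z 47.6 mm). I press on and take out the small forward side force as I go.

```bash
python3 -m pendant '[0,0.005,0,0.004,0,0,0]'|grep -E "pos|ft"
python3 -m pendant '[0,0.005,-0.002,0.005,0,0,0]'|grep -E "pos|ft"
python3 -m pendant '[0,0.003,0,0.005,0,0,0]'|grep -E "pos|ft"
python3 -m pendant '[0,0,0,0,0,0,0]'|grep -E "pos|ft"
```

```text
position: [0.674, -0.2214, 0.0475]
ft_force: [-1.1, 1.6, 6.7]
position: [0.674, -0.2214, 0.0475]
ft_force: [-0.6, 2.3, 8.8]
position: [0.674, -0.2214, 0.0475]
ft_force: [-1.2, 1.0, 9.4]
position: [0.674, -0.2214, 0.0475]
ft_force: [-2.2, 1.4, 8.4]
```

```bash
python3 -m pendant '[0,0.005,-0.004,0.005,0,0,0]'|grep -E "pos|ft"
python3 -m pendant '[0,0.003,-0.003,0.005,0,0,0]'|grep -E "pos|ft"
python3 -m pendant '[0,0.002,0,0.005,0,0,0]'|grep -E "pos|ft"
python3 -m pendant '[0,0,0,0,0,0,0,0,0,0,0,0,0,0]'|grep -E "pos|ft"
python3 -m pendant '[0,0,0,0,0,0,0]'|grep -E "pos|ft";python3 look.py 11
python3 - <<'E'
from h import *
ref=cv2.imread("pics/side0.png").astype(int);g=cam("side")["frame"][:,:,::-1].astype(int)
for y in (312,): print(ref[y,455:475].sum(1)//3);print(g[y,455:475].sum(1)//3)
print(ref[312:335,455].sum(1)//3);print(g[312:335,455].sum(1)//3)
E
```

```text
position: [0.674, -0.2215, 0.0474]
ft_force: [0.2, 3.6, 10.5]
position: [0.674, -0.2215, 0.0474]
ft_force: [-1.8, 4.7, 12.2]
position: [0.674, -0.2215, 0.0474]
ft_force: [-1.5, 3.6, 12.5]
position: [0.674, -0.2215, 0.0474]
ft_force: [-0.9, 5.3, 11.2]
position: [0.674, -0.2215, 0.0474]
ft_force: [-1.5, 4.0, 11.5]
green (411.94920634920635, 332.18095238095236) [[ 0.6734 -0.2295  0.048 ]]
side [[432.     349.       0.717   -0.2329   0.7024  -0.2499]
 [419.     340.       0.7116  -0.2025   0.6971  -0.2204]
 [409.     350.       0.68    -0.218    0.6664  -0.2354]
 [402.     342.       0.6816  -0.1943   0.668   -0.2124]
 [375.     350.       0.6278  -0.1928   0.6157  -0.2109]
 [373.     359.       0.6124  -0.2117   0.6007  -0.2294]
 [390.     371.       0.6215  -0.2496   0.6096  -0.2662]]
[ 0.674  -0.2215  0.0474] [-1.3188  3.3639 11.5884]
[241 241 242 242 244 244 243 239 220 199 163 156  62 112  62  55  54  54
  58  58]
[233 234 234 235 237 238 236 231 212 189 153 141  56 104  57  50  50  50
  53  54]
[241 242 243 240 217 155 119 117 112 112 157 117  26  31  33  32  29  26
  26  31  31  30  33]
[233 234 236 232 208 148 109 106 101 103 146 115  39  28  28  29  26  24
  23  25  28  27  30]
```

View pics/side11.png

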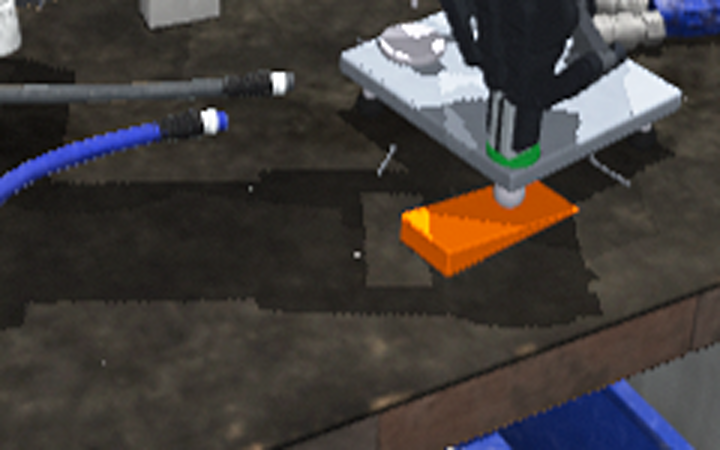

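The press holds at about 11.5 N with the stand and wedge unmoved. The sideways force grew because I trimmed y the wrong way, so I trim it back.

```bash
python3 -m pendant '[0,0.002,0.006,0.002,0,0,0]'|grep -E "pos|ft"
python3 -m pendant '[0,0.002,0.004,0.002,0,0,0]'|grep -E "pos|ft"
python3 -m pendant '[0,0,0,0,0,0,0,0,0,0,0,0,0,0,0,0,0,0,0,0,0]'|grep -E "pos|ft"
python3 -m pendant '[0,0,0,0,0,0,0,0,0,0,0,0,0,0,0,0,0,0,0,0,0]'|grep -E "time|pos|ft"; python3 look.py 12
```

```text
position: [0.6739, -0.2215, 0.0474]
ft_force: [-0.5, 2.6, 11.7]
position: [0.6739, -0.2214, 0.0474]
ft_force: [0.4, 1.6, 12.0]
position: [0.6739, -0.2215, 0.0474]
ft_force: [-0.6, 2.0, 11.9]
time_s: 14.65
position: [0.674, -0.2215, 0.0474]
ft_force: [0.1, 2.3, 11.6]
green (411.8753894080997, 332.22429906542055) [[ 0.6733 -0.2296  0.048 ]]
side [[432.     349.       0.717   -0.2329   0.7024  -0.2499]
 [419.     340.       0.7116  -0.2025   0.6971  -0.2204]
 [409.     350.       0.68    -0.218    0.6664  -0.2354]
 [402.     342.       0.6816  -0.1943   0.668   -0.2124]
 [375.     350.       0.6278  -0.1928   0.6157  -0.2109]
 [373.     359.       0.6124  -0.2117   0.6007  -0.2294]
 [390.     371.       0.6215  -0.2496   0.6096  -0.2662]]
[ 0.674  -0.2214  0.0474] [ 0.2213  2.5539 12.4293]
```

The press is steady at about 12 N and nothing is moving, so I hand the job in.

```bash
python3 -c "
from rig import *
print(close_job())"
```

```text
the job is handed in; nothing more can be done
None
```

I pushed the orange wedge thin end first under the short foot, pressed down on the green pad, and handed the job in while still pressing, at about 15 s. No verdict is reported.

- **Wedge:** I stopped when the push force rose from about 1 N to 3–3.5 N. The nose was then about 37 mm past the foot, which is where the wedge should be snug. The wedge stayed put when I backed off.
- **Press:** the shut fingertips held about 12 N downward, with about 2 N of leftover sideways force. The tool height stayed at 47.4–47.5 mm as the load rose from about 8 to 12 N, so the stand did not rock.
- **Stand:** its edges matched the first picture to within about 0.1 px through the push, and I saw no shift while pressing. I did not go near the cup, the syringe or the block.

**Checks that disagreed:**
- The pad's position tracking drifted when the gripper hid part of it, and the plate-corner tracking failed once the gripper's shadow fell there. I compared raw edge pixels instead, and they showed no movement.
- The top and side cameras differed by 3–5 mm on the pad and wedge, so I used values between the two and, for the wedge's back, the wrist camera.
- I trimmed the sideways force the wrong way once, letting it reach about 5 N, then reduced it.

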